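# Press the wide label holder home behind the shelf lip and keep it there

### The job

Take the wide label holder (not the narrow one) out of its slotted wooden block and push it down behind the lip on the front edge of the little plywood shelf, card side facing out, until the sprung bar under it is fully down. The bar would push it up again, so finish with the gripper still holding the holder pressed home, as if for someone to fasten it. Leave the narrow holder, the bottle and the tin where they are.

Things in the scene. Friction and masses are not known exactly. Their poses are not given: they have to be found in the camera images.
- label_wide_center (a point): Centre, half-way up, of the wide label holder: a loose, upright bare aluminium plate, 90 mm wide (its y), 82 high (z up), 5 thick (x), about 60 g; its lowest 10 mm is 80 mm wide. The top 24 mm is a bead 12 mm thick, 54 wide, its middle 29 mm above this point: pinch it there across its thickness. A blank white card shows on its -x face.
- stand_wide: The fixed wooden block, 56 x 130 x 40 mm high, in which the wide holder stands, its foot 28 mm deep in an 8 mm saw kerf along the block's y; origin under its middle. The two blocks with their holders may be left or right.
- label_wide_front (a point): A point 30 mm in front of the wide holder's centre, on the side of the card (its -x side); tells which way it faces.
- label_narrow_center (a point): Centre of the narrow label holder (58 mm wide, otherwise alike), standing in a block of its own. Leave it in its block. Behind and to the right of the work stand a wooden box and an upright green tray, both fixed (x over 0.47 m, y -0.15 to -0.36 m, up to 0.34 m high): keep clear of them.
- pocket (a point): Middle of the pocket behind the lip on the shelf's front edge, 103 mm above the bench. x points from the lip into the shelf, y along its edge, z up. The pocket is open at the top, 8 mm wide in x, 104 mm long in y; just above, lip and edge flare to a mouth about 18 mm wide. With the holder fully home its lower edge is 28 mm below this point, its centre 13 mm above it.
- rack: The small fixed plywood shelf, 90 deep (x) x 220 wide (y) x 110 mm high, with a steel lip in the middle of its front (-x) edge, facing the robot within 15 degrees; origin under its middle. A tape roll and a wheel lie inside, fixed.
- clip (a joint): Travel in m of the sprung steel bar (76 mm long) in the bottom of the pocket: 0 up, when its top is 18 mm below the pocket point, 0.010 fully down at its stop. It takes about 4 N to start and 9 N to reach the stop (500 N/m) and it springs back up when let go.
- bottle_center (a point): A solvent bottle, 65 mm across and 268 mm high, standing to the left behind the work; the point is half-way up. Bystander.
- tin_center (a point): A round flat tin, 70 mm across, 24 mm high, on the bench between the two blocks; the point is half-way up. Bystander.
Things that resemble listed ones, but are neither listed nor needed, are in the scene too. Leave any purple look-alike of the part that bears label_wide_center alone.

How it is judged:
On the way, in this order (a step that is already met when the one before it is completed fails the run):
1. the wide holder is lifted clear of its block (height (world z) of label_wide_center above 0.095 m), for 0.1 s.
2. its foot has entered the pocket behind the lip, card side out (x of label_wide_center in the frame of pocket between -0.005 and 0.005 m and y of label_wide_center in the frame of pocket between -0.009 and 0.009 m and angle between label_wide_center's own z axis and vertical below 0.12 rad and x of label_wide_front in the frame of pocket below -0.02 m and z of label_wide_center in the frame of pocket below 0.033 m), for 0.1 s.
At the end, for the whole second after the job is handed in: The wide holder is upright (7 deg) in the pocket, card side out, within 5 mm across, 9 mm along and 4.5 mm of home in height; it presses the sprung bar at least 8 of its 10 mm down with over 4 N, at rest, and the fingers still hold or press it (over 2 N) (x of label_wide_center in the frame of pocket between -0.005 and 0.005 m and y of label_wide_center in the frame of pocket between -0.009 and 0.009 m and angle between label_wide_center's own z axis and vertical below 0.12 rad and x of label_wide_front in the frame of pocket below -0.02 m and z of label_wide_center in the frame of pocket below 0.0175 m and value of joint clip above 0.008 m and contact force between label_wide and clip above 4 N and contact force between the fingers and label_wide above 2 N and linear speed of label_wide below 0.02 m/s); the arm keeps its last pose, push and grip.
It fails at once if the narrow holder is taken or knocked out of its place (distance of label_narrow_center from where it was at the start of the episode above 0.03 m).
It fails at once if the bottle is shoved or knocked over (distance of bottle_center from where it was at the start of the episode above 0.03 m).
It fails at once if the tin is shoved away (distance of tin_center from where it was at the start of the episode above 0.03 m).
It also fails if it takes over 35 s, if anything falls off the work surface, if the arm or the gripper's body presses on something with over 40 N, if the wrist force passes 120 N, or if a joint passes its speed limit or range.

### The arm

A 6-joint arm with a two-finger parallel gripper is mounted at the origin on the work surface; the furniture and walls round the work are solid. World frame = base frame: x ahead of the robot, y to its left, z up, the work surface at z = 0. Lengths are in m, angles in rad, forces in N, time in s.
With the tool pointing down it reaches from about 0.35 to 0.775 m from the base axis. Payload 7.3 kg.
Tool frame: the origin (TCP) lies at the very end of the fingers, on their centre line; the grasp point (between the pads) lies 19 mm behind it; z points along the fingers, y is the line along which they close (so a half turn about z gives the same grasp; the last joint's range is limited). The gripper opens to 92 mm and grips with 3 to 60 N. Pads are 19 mm wide; open, the fingers measure 130 mm over their backs; the gripper's body (75 mm by 190 mm) begins 47 mm behind the grasp point.
Start: joints at [1.087, 0.342, 1.524, -0, 1.275, -0.146], TCP at [0.174, 0.495, 0.227] pointing down, gripper open.
Joint ranges: [-2.53, 2.53], [-0.77, 2.02], [0.04, 2.7], [-1, 4.14], [0.28, 2.66], [-3.11, 3.11]. Speed limits (rad/s): [2.57, 2.57, 3.14, 3.14, 3.14, 3.14].

### API

Orientations are given as [roll, pitch, yaw] about the fixed x, y, z axes, in that order (R = Rz(yaw) Ry(pitch) Rx(roll)).
In Python, from cell import robot gives the robot as it stands. The module is installed in compiled form; this text tells all that it offers.
- The arm moves only by the tool arm_command, never from a script. Its argument "moves" is a list of rows, each a list of 3 entries, a list of its own where there are three numbers: the shift along the tool's x, y, z in m, then the turn, a rotation vector about the tool's x, y, z in rad, then the finger opening in m, from 0 to 0.0918. In form: [[[dx, dy, dz], [ax, ay, az], claw], ...]. A call has exactly 5 rows; each row is the pose to reach, as a shift and turn from the pose commanded when the call began, along the tool's axes at that moment; what a row does not reach only later rows make up. A row lasts 1/10 s, in which the tool goes at most 50 mm and 8.59 degrees, less where a joint would pass 70% of its speed; a pose out of reach is approached as far as the arm can. A call with a gripper value outside its range is refused whole. The fingers move at their own pace and stop on an object; "squeeze" is the grip in N (left out, the last holds). Time passes only in rows, so rows that repeat a pose let the fingers close, or fill a call up. It gives the time, the measured TCP pose, the force, the opening and the grip force at its end, in the units of the state.
- robot.observe(): the state, without advancing time (a new reading comes with each control period).
- robot.read_camera(name): name is "scene" or "top" or "wrist"; returns the picture (384x512x3 uint8, red, green, blue); there is no depth.
- robot.camera_model(name): a dict with "fx", "fy", "cx", "cy" (pixels), "R" (3x3) and "t" (3): a world point X has camera coordinates R X + t. Camera axes: x right, y down, z forward; pixel columns grow to the right and rows downward; lengths in m; the calibration is good to about 2 mm. A picture is of the moment at which its call begins: read the wrist's pose just before it. camera_model takes no time and is no camera call; for the wrist camera it gives the pose at the moment of the call.
- robot.hand_in(): hands the job in; it is judged then, once.
The state is a dict: "time": time; "qpos": joint angles; "qvel": joint speeds; "joint_efforts": joint torques, N m; "tool_pos": TCP position; "tool_rot": TCP orientation; "contact_force": force on the tool from outside, world axes, zero at the start; "torque": the same for the moment, N m; "opening": finger opening in m; "grip_force": force on a finger pad.
Only numpy, scipy, OpenCV 4.12 (cv2) and the standard library are available. Lean on these libraries where they do the work, as an engineer would, in place of code of your own. Each camera call takes 0.05 s, during which the arm holds its last target. There are 200 camera calls.

## Working session

There is one attempt and no reset: what is moved stays moved. The work goes in short steps, Python scripts to look and compute and a tool call to move; the robot and the scene stay as the last step left them, time stands still between calls to the robot, and variables do not carry over. Pictures are saved under pics/ and viewed, at most 10 in all, crops included, and the job is handed in when it is done.

Besides the shell and the picture viewer there is one more tool, called after "Request:" as a command line: name --argument value ..., lists and objects as JSON in quotes. arm_command: Moves the arm, as the interface text tells. Its arguments: {"type":"object","properties":{"moves":{"type":"array"},"squeeze":{"type":"number"}},"required":["moves"]}

```bash
mkdir -p pics
python3 - <<'E'
from cell import robot
import cv2,numpy as np,pickle
s=robot.observe();print({k:np.round(v,3) for k,v in s.items()})
d={}
for n in("scene","top","wrist"):
    m=robot.camera_model(n);im=robot.read_camera(n);d[n]=(m,im)
    cv2.imwrite(f"pics/{n}0.png",cv2.resize(im[:,:,::-1],(800,600),interpolation=cv2.INTER_CUBIC))
    print(n,np.round(m["fx"],1),m["cx"],m["cy"],np.round(-np.array(m["R"]).T@m["t"],3),np.round(m["R"],2).tolist())
pickle.dump(d,open("d0.pkl","wb"))
E
```

```text
{'time': np.float64(0.0), 'qpos': array([ 1.087,  0.343,  1.525, -0.   ,  1.275, -0.146]), 'qvel': array([ 0.001, -0.   , -0.002,  0.002, -0.001, -0.   ]), 'joint_efforts': array([ 1.0000e-03, -4.3125e+01, -2.4422e+01,  7.2000e-02,  5.6000e-02,
       -0.0000e+00]), 'tool_pos': array([0.174, 0.495, 0.226]), 'tool_rot': array([-3.14 , -0.   ,  2.804]), 'contact_force': array([-0.188,  0.53 ,  0.722]), 'torque': array([-0.015, -0.018, -0.038]), 'grip_force': np.float64(0.0), 'opening': np.float64(0.092)}
scene 453.6 257.4958824819666 191.63987977413805 [-0.354 -0.445  0.97 ] [[0.58, -0.81, 0.02], [-0.53, -0.39, -0.75], [0.62, 0.43, -0.66]]
top 356.6 256.0655697422822 193.56369071929967 [0.269 0.14  0.995] [[0.03, -1.0, 0.03], [-0.99, -0.03, -0.17], [0.17, -0.03, -0.99]]
wrist 302.8 261.35705034345375 191.35550646012706 [0.102 0.52  0.384] [[0.33, 0.94, -0.0], [0.91, -0.32, 0.28], [0.27, -0.1, -0.96]]
```

View pics/scene0.png

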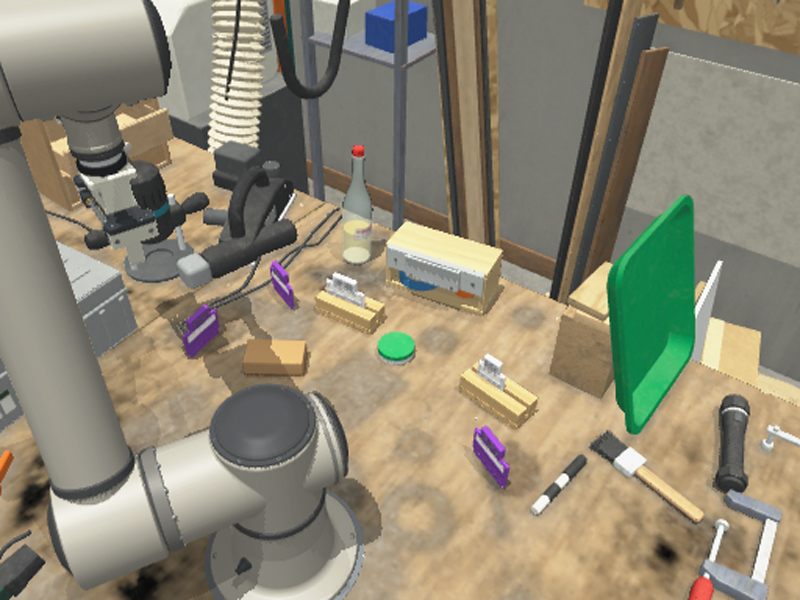

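View pics/top0.png

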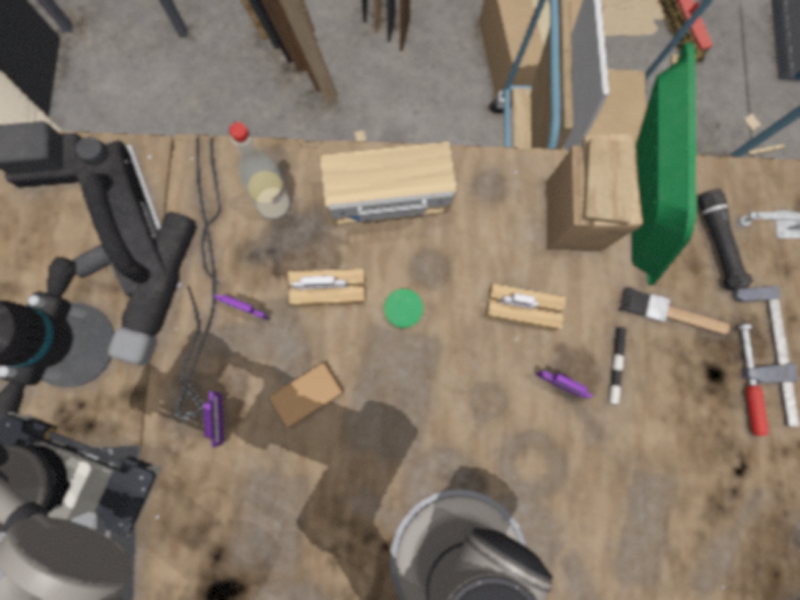

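The scene view (800x600) shows the candidates: an aluminium holder in the left block (346,290), one in the right block (491,372), and purple look-alikes at (281,284), (200,330) and (491,455). The left one looks wider. The shelf is at (443,265), the bottle at (357,215) and the tin at (396,348). I'll check these in one close composite crop.

Run:
```python
import cv2,numpy as np,pickle
d=pickle.load(open("d0.pkl","rb"))
def crop(n,x,y,w,h,s): return cv2.resize(d[n][1][y:y+h,x:x+w,::-1],None,fx=s,fy=s,interpolation=cv2.INTER_CUBIC)
# each 66x50 native ->x6 =396x300
a=crop("scene",195,165,66,50,6);b=crop("scene",285,220,66,50,6)
c=crop("top",178,163,66,50,6);e=crop("top",305,173,66,50,6)
cv2.imwrite("pics/c1.png",np.vstack([np.hstack([a,b]),np.hstack([c,e])]))
f=crop("top",200,85,100,62,8)[:,:800];g=crop("scene",240,135,88,70,8)
cv2.imwrite("pics/c2.png",f); cv2.imwrite("pics/c3.png",g)
```

```text
(no output)
```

View pics/c1.png

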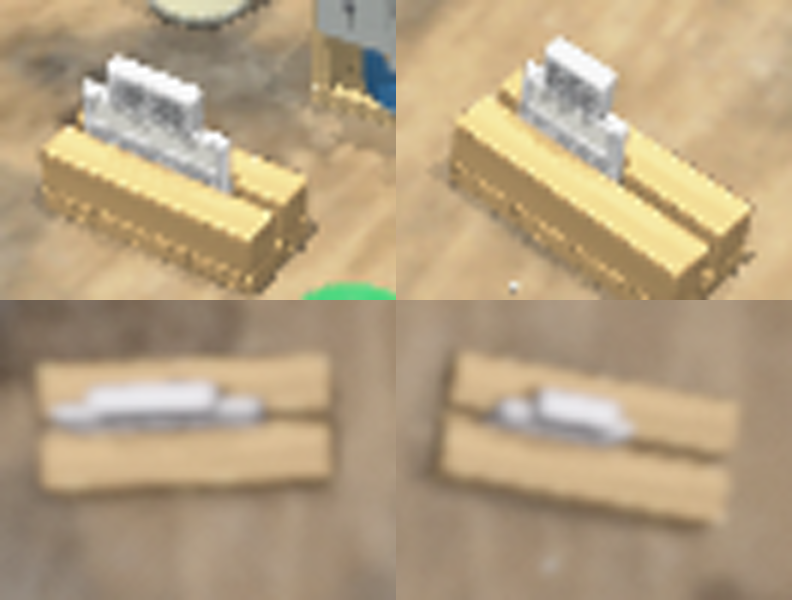

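View pics/c2.png

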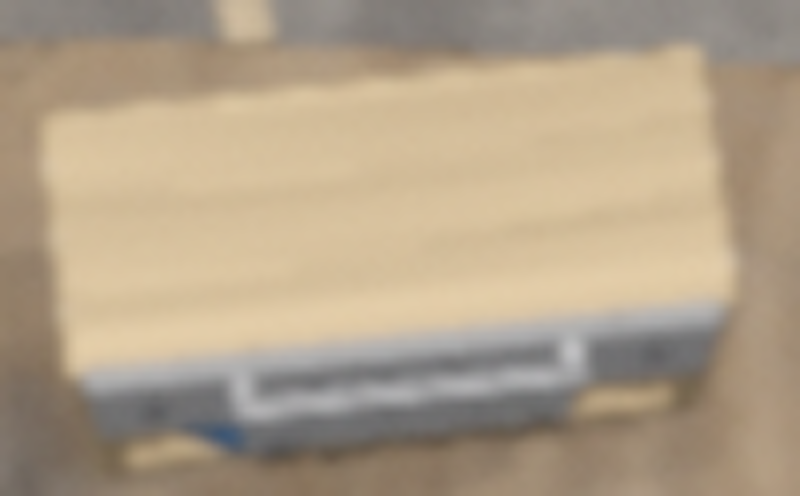

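View pics/c3.png

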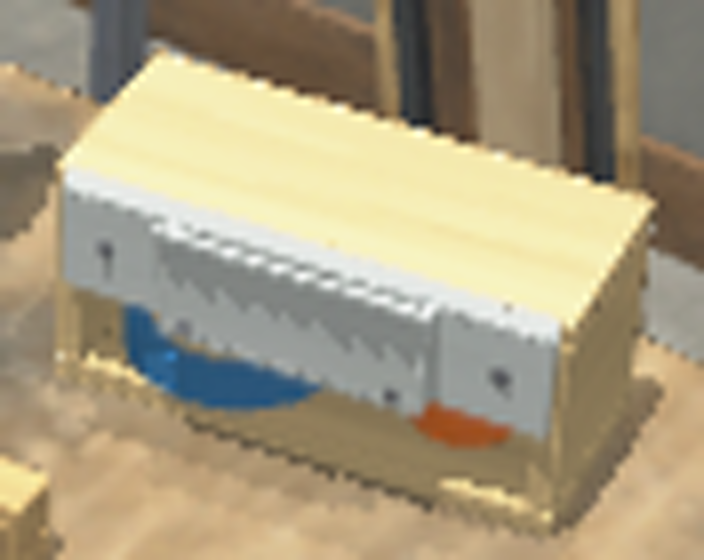

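The left holder is clearly the wide one: its bead spans about 21 px against 13 px for the right one. In the enlarged top crop, its bead top is centred at about (151,97) and the block's corners are at (40,62) to (331,190). In the shelf crop, the top's near edge runs from (75,378) to (730,305) and the lip outline is at (240..580, 415..345). Next I'll fit poses to these points.

```bash
cat > h.py <<'E'
import numpy as np
from scipy.spatial.transform import Rotation as Ro
from scipy.optimize import least_squares
def ray(m,uv):
    R=np.array(m["R"]);c=-R.T@np.array(m["t"]);v=R.T@np.array([(uv[0]-m["cx"])/m["fx"],(uv[1]-m["cy"])/m["fy"],1]);return c,v
def onz(m,uv,z):
    c,v=ray(m,uv);return c+v*(z-c[2])/v[2]
def proj(m,X):
    q=np.array(m["R"])@np.array(X)+m["t"];return np.array([m["fx"]*q[0]/q[2]+m["cx"],m["fy"]*q[1]/q[2]+m["cy"]])
def nat(p,off,s): return [(p[0]+.5)/s-.5+off[0],(p[1]+.5)/s-.5+off[1]]
def fit(obs,p0):  # obs: (model,uv,localXYZ); params x,y,yaw
    def W(p,L): c,s=np.cos(p[2]),np.sin(p[2]);return [p[0]+c*L[0]-s*L[1],p[1]+s*L[0]+c*L[1],L[2]]
    r=least_squares(lambda p:np.concatenate([proj(m,W(p,L))-uv for m,uv,L in obs]),p0);return r.x,np.abs(r.fun).max()
def rel(s,pos,rpy): # shift & rotvec in tool axes
    T=Ro.from_euler('xyz',s["tool_rot"]);return np.round(T.inv().apply(np.array(pos)-s["tool_pos"]),4),np.round((T.inv()*Ro.from_euler('xyz',rpy)).as_rotvec(),4)
E
python3 - <<'E'
from h import *;import pickle
d=pickle.load(open("d0.pkl","rb"));t=d["top"][0];sc=d["scene"][0]
N=lambda x,y:nat((x,y),(178,163),6)
b=[(40,62,.028,.065),(328,56,.028,-.065),(331,182,-.028,-.065),(44,190,-.028,.065)]
p,e=fit([(t,N(u,v),(x,y,.04)) for u,v,x,y in b],[.4,.2,0]);print("block",p,e)
S=lambda x,y:nat((x,y),(195,165),6)
sb=[(42,150,-.028,.065),(250,238,-.028,-.065),(308,180,.028,-.065)]
p,e=fit([(t,N(u,v),(x,y,.04)) for u,v,x,y in b]+[(sc,S(u,v),(x,y,.04)) for u,v,x,y in sb],p);print("block both",p,e)
for q in((88,100),(215,95)): print("bead end",onz(t,N(*q),.094))
print("plate ends",onz(t,N(50,114),.07),onz(t,N(262,108),.07))
Rk=lambda x,y:nat((x,y),(200,85),8);Sk=lambda x,y:nat((x,y),(240,135),8)
r=[(45,118,.045,.11),(703,45,.045,-.11),(735,300,-.045,-.11),(70,375,-.045,.11)]
s2=[(160,55,.045,.11),(652,202,.045,-.11),(565,325,-.045,-.11),(62,165,-.045,.11)]
o=[(t,Rk(u,v),(x,y,.11)) for u,v,x,y in r];p,e=fit(o,[.55,.1,0]);print("rack",p,e)
p,e=fit(o+[(sc,Sk(u,v),(x,y,.11)) for u,v,x,y in s2],p);print("rack both",p,e)
print("lip",onz(t,Rk(238,376),.11),onz(t,Rk(578,342),.11),onz(t,Rk(240,412),.11),onz(t,Rk(580,375),.11))
print("bottle",onz(t,nat((238,130),(0,0),1/.64*1.0) if 0 else [238*.64,130*.64],.268),"tin",onz(t,[403*.64,307*.64],.024))
E
```

```text
block [0.45630264 0.24285392 0.06258367] 0.6170655215260297
block both [0.45685861 0.24302051 0.06623153] 0.8658319283522076
bead end [0.45392357 0.2793385  0.094     ]
bead end [0.45801487 0.22532316 0.094     ]
plate ends [0.45201376 0.2992417  0.07      ] [0.45794352 0.20670133 0.07      ]
rack [0.63931624 0.1413543  0.15609921] 0.7422411017894319
rack both [0.63918825 0.14197194 0.15278095] 1.1127397658970608
lip [0.57992046 0.1887678  0.11      ] [0.59589573 0.07879506 0.11      ] [0.56780516 0.18763015 0.11      ] [0.58468879 0.0779112  0.11      ]
bottle [0.62692582 0.35057061 0.268     ] tin [0.42613475 0.10709466 0.024     ]
```

The fit agrees with the description: bead 54 mm, plate 93 mm, lip 111 mm. The holder centre is about (0.456, 0.252) with yaw 0.07, and the pocket is about (0.584, 0.133) with yaw 0.15. I'll move the wrist camera over to check which way the card faces and refine both poses.

Request:
arm_command --moves '[[[-0.045,-0.021,-0.004],[0,0,0],0.0918],[[-0.09,-0.042,-0.008],[0,0,0],0.0918],[[-0.135,-0.062,-0.013],[0,0,0],0.0918],[[-0.18,-0.083,-0.017],[0,0,0],0.0918],[[-0.225,-0.104,-0.021],[0,0,0],0.0918]]' --squeeze 50

```text
time: 0.65
tool_pos: [0.3527, 0.3211, 0.2478]
tool_rot: [3.142, -0.0, 2.804]
contact_force: [0.3, 0.5, -0.1]
opening: 0.0917
grip_force: 0.0
```

Request:
arm_command --moves '[[[-0.045,-0.02,-0.004],[0,0,0],0.0918],[[-0.09,-0.041,-0.008],[0,0,0],0.0918],[[-0.12,-0.055,-0.012],[0,0,0],0.0918],[[-0.136,-0.062,-0.013],[0,0,0],0.0918],[[-0.136,-0.062,-0.013],[0,0,0],0.0918]]'

```text
time: 1.15
tool_pos: [0.461, 0.2173, 0.2604]
tool_rot: [-3.141, 0.0, 2.8]
contact_force: [-0.8, 0.5, -0.7]
opening: 0.0919
grip_force: 0.0
```

Run:
```python
from cell import robot
import cv2,numpy as np,pickle
s=robot.observe();print({k:np.round(s[k],3) for k in("tool_pos","tool_rot","qpos","time")})
m=robot.camera_model("wrist");im=robot.read_camera("wrist");pickle.dump((m,im,s),open("w1.pkl","wb"))
cv2.imwrite("pics/w1.png",cv2.resize(im[:,:,::-1],(800,600),interpolation=cv2.INTER_CUBIC))
```

```text
{'tool_pos': array([0.461, 0.217, 0.26 ]), 'tool_rot': array([-3.141,  0.   ,  2.8  ]), 'qpos': array([ 0.29 ,  0.289,  1.506, -0.   ,  1.347, -0.939]), 'time': np.float64(1.15)}
```

View pics/w1.png

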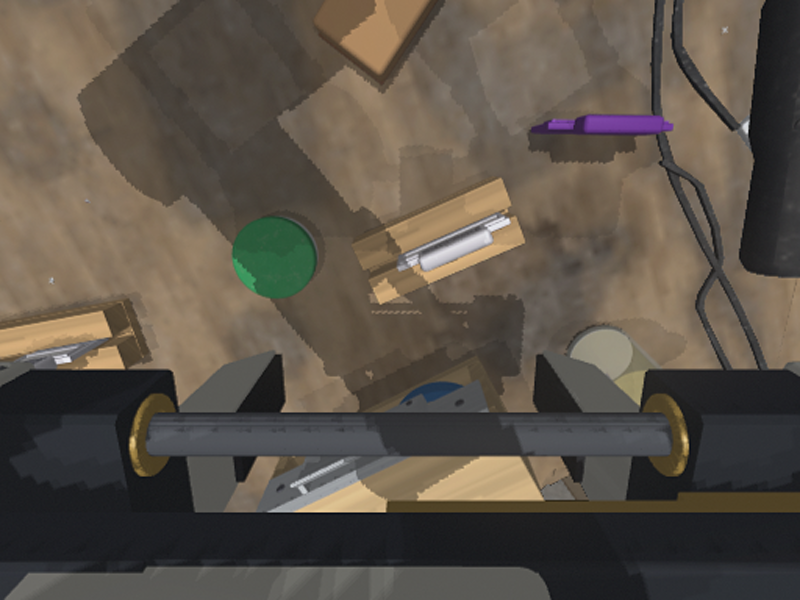

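The wrist view shows the wide holder in its block at (450,240), the tin at (275,257), and the shelf partly hidden by the gripper at about (400,460). I'll enlarge the holder to see the card.

Run:
```python
import cv2,pickle
m,im,s=pickle.load(open("w1.pkl","rb"))
cv2.imwrite("pics/w1c.png",cv2.resize(im[110:200,222:342,::-1],None,fx=6.6,fy=6.6,interpolation=cv2.INTER_CUBIC))
```

```text
(no output)
```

View pics/w1c.png

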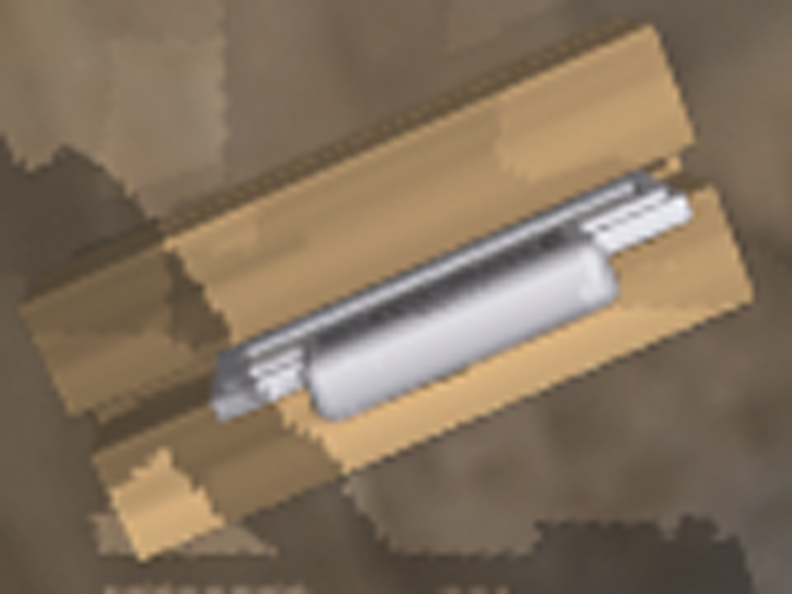

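Run:
```python
from h import *;import pickle
m,im,s=pickle.load(open("w1.pkl","rb"));d=pickle.load(open("d0.pkl","rb"));t=d["top"][0]
N=lambda x,y:nat((x,y),(222,110),6.6);T=lambda x,y:nat((x,y),(178,163),6)
b=[(22,305,-.028,-.065),(655,28,-.028,.065),(752,297,.028,.065),(140,558,.028,-.065)]
p,e=fit([(m,N(u,v),(x,y,.04)) for u,v,x,y in b],[.4,.2,0]);print("block wrist",p,e)
for q in((312,375),(605,255)): print("bead end",onz(m,N(*q),.09))
print("shoulder",onz(m,N(225,405),.07),onz(m,N(685,197),.07))
yaw=.07
for z in(.2,.063): print(rel(s,[.456,.2525,z],[np.pi,0,np.pi/2+yaw]))
```

```text
block wrist [0.45783401 0.24262667 0.07069485] 0.9456905376772511
bead end [0.45612635 0.22684416 0.09      ]
bead end [0.45325601 0.2788583  0.09      ]
shoulder [0.46017006 0.20949434 0.07      ] [0.45216681 0.29703046 0.07      ]
(array([0.0165, 0.0315, 0.0604]), array([-2.0000e-04,  3.0000e-04,  1.1596e+00]))
(array([0.0165, 0.0315, 0.1974]), array([-2.0000e-04,  3.0000e-04,  1.1596e+00]))
```

Request:
arm_command --moves '[[[0.004,0.008,0.015],[0,0,0.148],0.0918],[[0.008,0.016,0.03],[0,0,0.296],0.0918],[[0.012,0.024,0.045],[0,0,0.444],0.0918],[[0.016,0.032,0.06],[0,0,0.592],0.0918],[[0.016,0.032,0.06],[0,0,0.74],0.0918]]'

```text
time: 1.7
tool_pos: [0.4525, 0.2561, 0.1985]
tool_rot: [-3.137, -0.001, 2.06]
contact_force: [-0.3, 0.6, -0.3]
opening: 0.0921
grip_force: 0.0
```

Request:
arm_command --moves '[[[0,0,0.02],[0,0,0.148],0.0918],[[0,0,0.04],[0,0,0.296],0.0918],[[0,0,0.06],[0,0,0.42],0.0918],[[0,0,0.08],[0,0,0.42],0.0918],[[0,0,0.08],[0,0,0.42],0.0918]]'

```text
time: 2.2
tool_pos: [0.4523, 0.2549, 0.1184]
tool_rot: [-3.136, 0.001, 1.645]
contact_force: [-0.7, 0.2, 0.2]
opening: 0.092
grip_force: 0.0
```

Run:
```python
from cell import robot
from h import *
s=robot.observe();print(s["tool_pos"],s["tool_rot"],s["qpos"],s["opening"])
print(rel(s,[.4567,.253,.063],[np.pi,0,np.pi/2+.07]))
```

```text
[0.45233424 0.25487476 0.1183721 ] [-3.13593480e+00  1.35181682e-03  1.64541315e+00] [3.65234553e-01 4.48865668e-01 1.68689972e+00 3.84693949e-04
 1.01163525e+00 2.90416534e-01] 0.09200559024264683
(array([-0.0021,  0.0045,  0.0554]), array([-0.0057,  0.0014,  0.0046]))
```

Request:
arm_command --moves '[[[-0.002,0.0045,0.01],[-0.006,0.001,0.005],0.0918],[[-0.002,0.0045,0.03],[-0.006,0.001,0.005],0.0918],[[-0.002,0.0045,0.048],[-0.006,0.001,0.005],0.0918],[[-0.002,0.0045,0.0555],[-0.006,0.001,0.005],0.0918],[[-0.002,0.0045,0.0555],[-0.006,0.001,0.005],0.06]]'

```text
time: 2.7
tool_pos: [0.4595, 0.253, 0.0649]
tool_rot: [3.136, -0.001, 1.639]
contact_force: [-0.3, 0.1, 0.4]
opening: 0.0877
grip_force: 0.0
```

Request:
arm_command --moves '[[[0,0,0],[0,0,0],0.03],[[0,0,0],[0,0,0],0.012],[[0,0,0],[0,0,0],0.005],[[0,0,0],[0,0,0],0.003],[[0,0,0],[0,0,0],0.003]]' --squeeze 15

```text
time: 3.2
tool_pos: [0.4598, 0.253, 0.0655]
tool_rot: [3.135, -0.001, 1.639]
contact_force: [0.0, -0.8, 0.2]
opening: 0.0486
grip_force: 0.0
```

Request:
arm_command --moves '[[[0,-0.0015,0.001],[0.003,0,0],0.003],[[0,-0.003,0.002],[0.006,0,0],0.003],[[0,-0.003,0.002],[0.006,0,0],0.003],[[0,-0.003,0.002],[0.006,0,0],0.003],[[0,-0.003,0.002],[0.006,0,0],0.003]]'

```text
time: 3.7
tool_pos: [0.4567, 0.2527, 0.0632]
tool_rot: [3.142, -0.001, 1.639]
contact_force: [-0.8, -0.6, -1.0]
opening: 0.0119
grip_force: 15.0
```

Request:
arm_command --moves '[[[0,0,0],[0,0,0],0.003],[[0,0,0],[0,0,0],0.003],[[0,0,0],[0,0,0],0.003],[[0,0,0],[0,0,0],0.003],[[0,0,0],[0,0,0],0.003]]'

```text
time: 4.2
tool_pos: [0.4567, 0.2527, 0.0632]
tool_rot: [-3.142, -0.001, 1.639]
contact_force: [-0.6, -0.4, -0.9]
opening: 0.0119
grip_force: 15.0
```

Gripped at 11.9 mm with almost no side force. I'll raise the squeeze and lift straight up.

Request:
arm_command --moves '[[[0,0,0],[0,0,0],0.003],[[0,0,0],[0,0,0],0.003],[[0,0,-0.015],[0,0,0],0.003],[[0,0,-0.035],[0,0,0],0.003],[[0,0,-0.06],[0,0,0],0.003]]' --squeeze 50

```text
time: 4.7
tool_pos: [0.4561, 0.2524, 0.1232]
tool_rot: [-3.14, -0.0, 1.639]
contact_force: [-0.1, -0.3, -0.9]
opening: 0.0117
grip_force: 50.0
```

Request:
arm_command --moves '[[[0,0,-0.03],[0,0,0],0.003],[[0,0,-0.06],[0,0,0],0.003],[[0,0,-0.08],[0,0,0],0.003],[[0,0,-0.087],[0,0,0],0.003],[[0,0,-0.087],[0,0,0],0.003]]'

```text
time: 5.2
tool_pos: [0.457, 0.2527, 0.2107]
tool_rot: [3.14, -0.002, 1.639]
contact_force: [-0.3, -0.0, -0.4]
opening: 0.0118
grip_force: 50.0
```

Run:
```python
from cell import robot
import cv2,numpy as np,pickle
from h import *
s=robot.observe();print({k:np.round(s[k],4) for k in("tool_pos","tool_rot","qpos","opening","time")})
m=robot.camera_model("scene");im=robot.read_camera("scene");mw=robot.camera_model("wrist");w=robot.read_camera("wrist")
pickle.dump((m,im,s,mw,w),open("l1.pkl","wb"))
u,v=proj(m,[.457,.253,s["tool_pos"][2]-.01]).astype(int);print(u,v)
a=im[v-40:v+40,u-33:u+33,::-1]
pw=im[205:245,180:220] # unused
A=cv2.resize(a,None,fx=6,fy=6,interpolation=cv2.INTER_CUBIC)
pu=im[265:315,295:335,::-1];P=cv2.resize(pu,None,fx=6,fy=6,interpolation=cv2.INTER_CUBIC);P=cv2.copyMakeBorder(P,0,480-300,0,0,cv2.BORDER_CONSTANT)
cv2.imwrite("pics/l1.png",np.hstack([A,P]))
```

```text
{'tool_pos': array([0.457 , 0.2527, 0.2107]), 'tool_rot': array([ 3.1401e+00, -1.5000e-03,  1.6388e+00]), 'qpos': array([3.5760e-01, 3.4920e-01, 1.5595e+00, 1.1000e-03, 1.2309e+00,
       2.8920e-01]), 'opening': np.float64(0.0118), 'time': np.float64(5.2)}
219 148
```

View pics/l1.png

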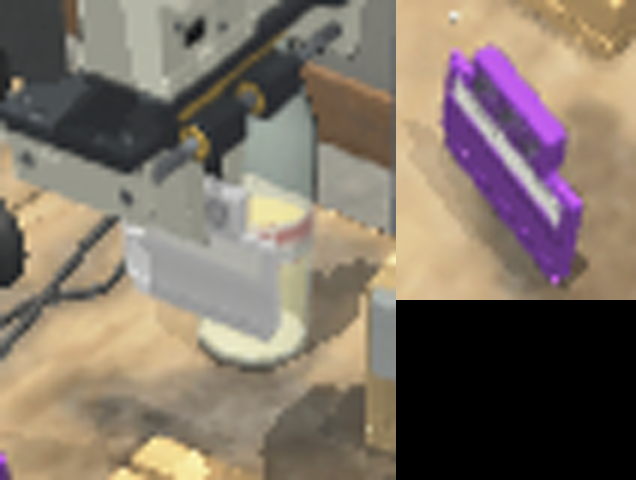

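The lifted holder hangs straight in the fingers at about (205,280). The purple reference shows its white card as a strip just below the bead, so I'll check numerically for a white strip on the wide holder's near face.

Run:
```python
from h import *;import pickle,cv2
m,im,s,mw,w=pickle.load(open("l1.pkl","rb"))
T=Ro.from_euler('xyz',s["tool_rot"]);tp=s["tool_pos"];yaw=s["tool_rot"][2]-np.pi/2
c=np.array([tp[0],tp[1],tp[2]+.019-.029])
print("centre",c)
X=np.array([np.cos(yaw),np.sin(yaw),0]);Y=np.array([-np.sin(yaw),np.cos(yaw),0])
def samp(img,p): return cv2.remap(img,np.float32([[p[0]]]),np.float32([[p[1]]]),cv2.INTER_LINEAR)[0,0]
for z in range(20,-46,-3):
    r=[samp(im,proj(m,c-X*.0025+Y*y+[0,0,z/1000])) for y in(-.035,-.03,-.02,-.01,.0,.01,.02,.03)]
    print(z,np.round([np.mean(q) for q in r]).astype(int),np.round(np.mean(r,0)).astype(int))
```

```text
centre [0.45697637 0.25268146 0.20072289]
20 [188 208 159 130 140 146 147 152] [161 161 154]
17 [184 183 156 142 140 146 146 152] [158 158 152]
14 [176 172 163 159 140 147 147 153] [159 159 152]
11 [171 171 170 169 140 147 146 150] [161 161 152]
8 [169 172 173 173 141 146 147 143] [161 161 152]
5 [169 173 173 174 153 152 158 152] [166 166 158]
2 [168 173 175 175 168 165 168 164] [172 172 165]
-1 [166 172 174 172 171 169 170 169] [172 172 167]
-4 [162 166 165 164 166 165 164 165] [165 166 163]
-7 [160 161 160 160 161 160 159 160] [160 160 160]
-10 [158 158 158 158 158 158 158 158] [158 158 158]
-13 [156 156 156 156 157 157 157 167] [158 158 157]
-16 [157 156 157 157 156 157 157 169] [158 159 157]
-19 [158 158 157 157 157 157 158 170] [159 159 158]
-22 [159 158 158 158 159 159 159 170] [160 160 160]
-25 [160 160 160 160 160 160 161 170] [161 162 161]
-28 [160 161 160 159 160 160 163 173] [162 162 162]
-31 [157 159 158 156 158 154 158 164] [158 158 158]
-34 [156 156 156 155 155 153 155 158] [156 156 155]
-37 [163 160 156 162 157 157 158 161] [162 160 156]
-40 [188 195 192 192 171 165 166 173] [192 185 163]
-43 [213 212 212 213 189 174 175 190] [216 205 170]
```

Run:
```python
from h import *;import pickle,cv2
d=pickle.load(open("d0.pkl","rb"));m,im,s,mw,w=pickle.load(open("l1.pkl","rb"))
i=d["scene"][1]
print("purple card",[i[int(265+y/6),int(295+(x-396)/6)].tolist() for x,y in((480,110),(500,140),(520,165),(540,190))])
# wide strip at initial scene picture, lit
c=np.array([.4568,.2528,.053]);yaw=.07;X=np.array([np.cos(yaw),np.sin(yaw),0]);Y=np.array([-np.sin(yaw),np.cos(yaw),0])
f=lambda img,p:cv2.remap(img,np.float32([[p[0]]]),np.float32([[p[1]]]),cv2.INTER_LINEAR)[0,0].tolist()
for z in(26,17,14,11,8,5,2,-1,-4,-7,-10): print(z,[f(i,proj(d["scene"][0],c-X*.0025+Y*y+[0,0,z/1000])) for y in(-.03,-.01,.01,.03)])
# narrow
```

```text
purple card [[136, 126, 138], [191, 191, 184], [191, 191, 185], [157, 154, 153]]
26 [[159, 149, 137], [127, 129, 129], [117, 118, 118], [165, 162, 157]]
17 [[228, 228, 227], [153, 154, 153], [161, 162, 162], [216, 216, 216]]
14 [[220, 220, 217], [184, 185, 183], [163, 164, 162], [203, 203, 201]]
11 [[198, 197, 191], [175, 175, 170], [166, 166, 162], [194, 194, 190]]
8 [[199, 198, 191], [184, 184, 178], [175, 175, 169], [196, 196, 189]]
5 [[201, 201, 193], [199, 199, 191], [197, 196, 189], [199, 199, 191]]
2 [[204, 203, 197], [201, 203, 195], [202, 201, 194], [203, 202, 195]]
-1 [[208, 207, 201], [217, 218, 213], [210, 209, 205], [202, 201, 196]]
-4 [[194, 193, 191], [204, 204, 202], [211, 209, 209], [186, 185, 183]]
-7 [[175, 174, 174], [178, 178, 177], [174, 173, 173], [167, 166, 165]]
-10 [[160, 157, 153], [172, 172, 171], [158, 157, 158], [164, 163, 161]]
```

The strip just below the bead matches the purple holders' card tint (R = G > B by about 7), so the card already faces -x and no flip is needed. I'll stage above the pocket.

Run:
```python
from cell import robot
from h import *
s=robot.observe()
print(rel(s,[.586,.134,.215],[np.pi,0,np.pi/2+.153]))
```

```text
(array([-0.1269,  0.1215, -0.0063]), array([-0.0019, -0.0006, -0.085 ]))
```

Request:
arm_command --moves '[[[-0.018,0.017,-0.006],[0,0,-0.015],0.003],[[-0.042,0.04,-0.006],[0,0,-0.03],0.003],[[-0.066,0.063,-0.006],[0,0,-0.045],0.003],[[-0.09,0.086,-0.006],[0,0,-0.06],0.003],[[-0.108,0.103,-0.006],[0,0,-0.075],0.003]]'

```text
time: 5.8
tool_pos: [0.5675, 0.1502, 0.2141]
tool_rot: [-3.139, -0.001, 1.714]
contact_force: [1.0, 0.3, -0.6]
opening: 0.0116
grip_force: 50.0
```

Request:
arm_command --moves '[[[-0.012,0.012,0],[0,0,-0.01],0.003],[[-0.019,0.018,0],[0,0,-0.01],0.003],[[-0.019,0.018,0],[0,0,-0.01],0.003],[[-0.019,0.018,0],[0,0,-0.01],0.003],[[-0.019,0.018,0],[0,0,-0.01],0.003]]'

```text
time: 6.3
tool_pos: [0.5866, 0.1364, 0.2159]
tool_rot: [-3.141, -0.001, 1.725]
contact_force: [-0.3, 0.1, -0.3]
opening: 0.0118
grip_force: 50.0
```

Run:
```python
from cell import robot
import cv2,numpy as np,pickle
from h import *
s=robot.observe();print({k:np.round(s[k],4) for k in("tool_pos","tool_rot","qpos","opening","time")})
o={}
for n in("scene","top","wrist"): o[n]=(robot.camera_model(n),robot.read_camera(n))
pickle.dump((o,s),open("g1.pkl","wb"))
m,w=o["wrist"];tp=s["tool_pos"];yaw=s["tool_rot"][2]-np.pi/2
X=np.array([np.cos(yaw),np.sin(yaw),0]);Y=np.array([-np.sin(yaw),np.cos(yaw),0])
for n,P in(("lipend",np.array([.586,.134,.11])+Y*.052),("platefoot",tp+Y*.04+[0,0,-.051]),("shoulder",tp+Y*.045+[0,0,.007])): print(n,proj(m,P))
u,v=proj(m,np.array([.586,.134,.11])+Y*.052).astype(int)
y0=max(0,min(384-100,v-60));x0=max(0,u-66)
print(x0,y0);a=w[y0:y0+100,x0:x0+132,::-1]
cv2.imwrite("pics/g1.png",cv2.resize(a,None,fx=6,fy=6,interpolation=cv2.INTER_CUBIC))
```

```text
{'tool_pos': array([0.5866, 0.1364, 0.2159]), 'tool_rot': array([-3.1409e+00, -1.3000e-03,  1.7247e+00]), 'qpos': array([ 1.0050e-01,  4.9320e-01,  1.3160e+00,  1.3000e-03,  1.3332e+00,
       -5.3700e-02]), 'opening': np.float64(0.0118), 'time': np.float64(6.3)}
lipend [260.05854136 133.24976781]
platefoot [261.06789164 155.20975456]
shoulder [260.92979349 164.66243921]
194 73
```

View pics/g1.png

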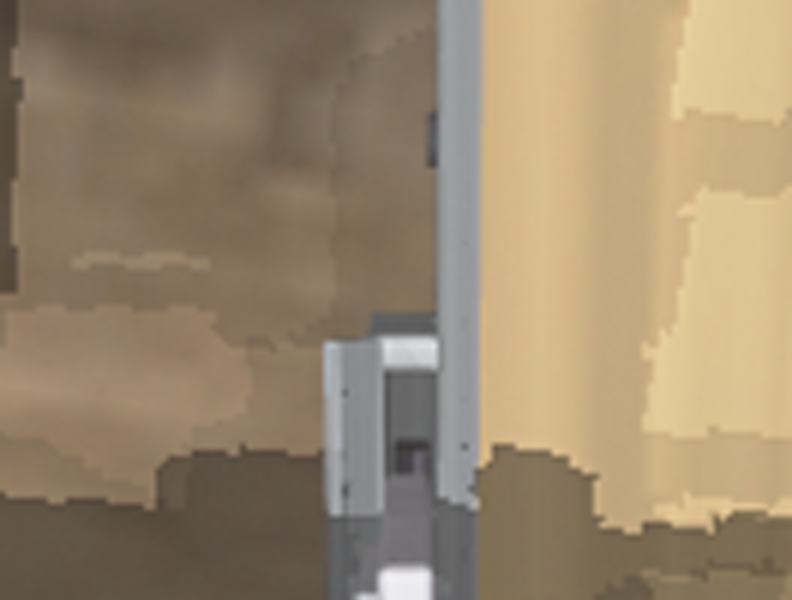

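The view shows the shelf edge and lip running exactly vertical, so the yaw is aligned. The pocket spans columns 384–438 (centre 411), the plate's shoulder is centred at 405, and the lip's left inner end is at row 370. That means the pocket centre is 0.9 mm in +x and 3 mm in -y from the present tool pose. I'll correct by that and descend.

Request:
arm_command --moves '[[[-0.0015,0.0005,0.005],[0,0,0],0.003],[[-0.003,0.001,0.015],[0,0,0],0.003],[[-0.003,0.001,0.025],[0,0,0],0.003],[[-0.003,0.001,0.035],[0,0,0],0.003],[[-0.003,0.001,0.04],[0,0,0],0.003]]'

```text
time: 6.95
tool_pos: [0.5881, 0.1327, 0.1742]
tool_rot: [-3.139, -0.001, 1.724]
contact_force: [-0.1, -0.4, -0.1]
opening: 0.0117
grip_force: 50.0
```

Request:
arm_command --moves '[[[0,0,0.003],[0,0,0],0.003],[[0,0,0.006],[0,0,0],0.003],[[0,0,0.009],[0,0,0],0.003],[[0,0,0.012],[0,0,0],0.003],[[0,0,0.012],[0,0,0],0.003]]'

```text
time: 7.45
tool_pos: [0.5886, 0.1328, 0.1638]
tool_rot: [-3.141, -0.001, 1.724]
contact_force: [0.4, 0.4, -0.8]
opening: 0.012
grip_force: 50.0
```

Request:
arm_command --moves '[[[0.0005,-0.0005,0.003],[0,0,0],0.003],[[0.0005,-0.0005,0.006],[0,0,0],0.003],[[0.0005,-0.0005,0.009],[0,0,0],0.003],[[0.0005,-0.0005,0.012],[0,0,0],0.003],[[0.0005,-0.0005,0.012],[0,0,0],0.003]]'

```text
time: 7.95
tool_pos: [0.5879, 0.1332, 0.1515]
tool_rot: [-3.141, -0.001, 1.724]
contact_force: [-0.0, 0.6, -0.8]
opening: 0.0117
grip_force: 50.0
```

Request:
arm_command --moves '[[[0,0,0.002],[0,0,0],0.003],[[0,0,0.005],[0,0,0],0.003],[[0,0,0.008],[0,0,0],0.003],[[0,0,0.011],[0,0,0],0.003],[[0,0,0.011],[0,0,0],0.003]]'

```text
time: 8.45
tool_pos: [0.5879, 0.1332, 0.1405]
tool_rot: [-3.141, -0.001, 1.724]
contact_force: [-0.8, -0.4, 0.5]
opening: 0.0115
grip_force: 50.0
```

It is inside the pocket with no side force. Now I'll press against the bar.

Request:
arm_command --moves '[[[0,0,0.002],[0,0,0],0.003],[[0,0,0.004],[0,0,0],0.003],[[0,0,0.006],[0,0,0],0.003],[[0,0,0.008],[0,0,0],0.003],[[0,0,0.008],[0,0,0],0.003]]' --squeeze 60

```text
time: 8.95
tool_pos: [0.5884, 0.1333, 0.1334]
tool_rot: [3.141, -0.001, 1.724]
contact_force: [-0.7, -0.3, 3.6]
opening: 0.0117
grip_force: 60.0
```

Request:
arm_command --moves '[[[0,0,0.001],[0,0,0],0.003],[[0,0,0.002],[0,0,0],0.003],[[0,0,0.003],[0,0,0],0.003],[[0,0,0.004],[0,0,0],0.003],[[0,0,0.004],[0,0,0],0.003]]'

```text
time: 9.45
tool_pos: [0.5884, 0.1333, 0.1295]
tool_rot: [3.141, -0.001, 1.724]
contact_force: [-0.7, -0.5, 6.5]
opening: 0.0116
grip_force: 60.0
```

Request:
arm_command --moves '[[[0,0,0.001],[0,0,0],0.003],[[0,0,0.002],[0,0,0],0.003],[[0,0,0.003],[0,0,0],0.003],[[0,0,0.0035],[0,0,0],0.003],[[0,0,0.0035],[0,0,0],0.003]]'

```text
time: 9.95
tool_pos: [0.5884, 0.1333, 0.1263]
tool_rot: [3.141, -0.001, 1.724]
contact_force: [-2.2, 0.2, 8.6]
opening: 0.0121
grip_force: 60.0
```

Request:
arm_command --moves '[[[0,0,0.0005],[0,0,0],0.003],[[0,0,0.001],[0,0,0],0.003],[[0,0,0.001],[0,0,0],0.003],[[0,0,0.001],[0,0,0],0.003],[[0,0,0.001],[0,0,0],0.003]]'

```text
time: 10.45
tool_pos: [0.5885, 0.1333, 0.1261]
tool_rot: [3.14, -0.001, 1.724]
contact_force: [-3.5, -0.5, 11.7]
opening: 0.0115
grip_force: 60.0
```

The last 1 mm command moved the tool only 0.2 mm while the force rose to 11.7 N, so the bar is at its stop. I'll add a small margin, relieve the side force, and check with a picture.

Request:
arm_command --moves '[[[0,-0.0004,0.0005],[0,0,0],0.003],[[0,-0.0004,0.001],[0,0,0],0.003],[[0,-0.0004,0.001],[0,0,0],0.003],[[0,-0.0004,0.001],[0,0,0],0.003],[[0,-0.0004,0.001],[0,0,0],0.003]]'

```text
time: 10.95
tool_pos: [0.5885, 0.1333, 0.1261]
tool_rot: [3.138, -0.001, 1.724]
contact_force: [-4.0, -0.8, 17.3]
opening: 0.0121
grip_force: 60.0
```

Run:
```python
from cell import robot
import cv2,numpy as np
from h import *
m=robot.camera_model("scene");im=robot.read_camera("scene");s=robot.observe()
print({k:np.round(s[k],4) for k in("tool_pos","contact_force","torque","opening","grip_force")})
cv2.imwrite("pics/f.png",cv2.resize(im[125:215,225:345,::-1],None,fx=6.6,fy=6.6,interpolation=cv2.INTER_CUBIC))
```

```text
{'tool_pos': array([0.5885, 0.1333, 0.1261]), 'contact_force': array([-3.4865, -0.9093, 16.9303]), 'torque': array([-0.1869,  1.0114, -0.0068]), 'opening': np.float64(0.0118), 'grip_force': np.float64(60.0011)}
```

View pics/f.png

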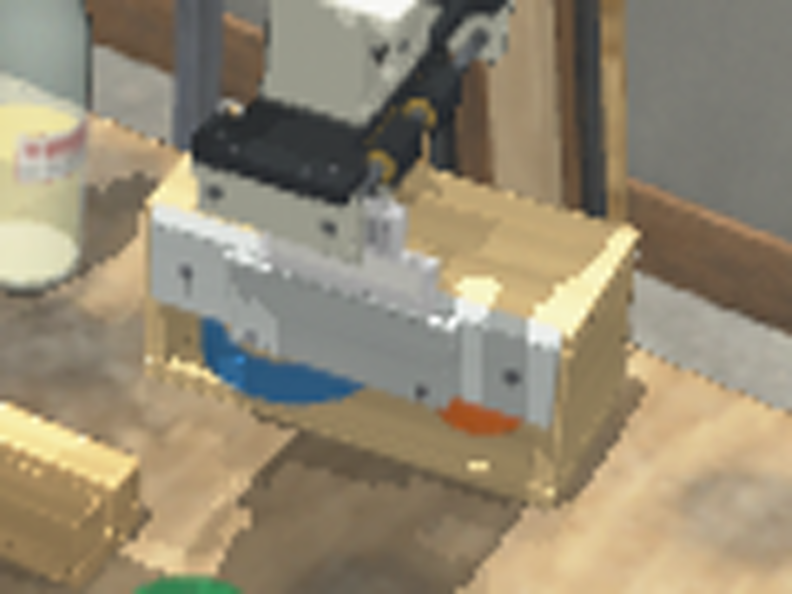

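The holder sits seated behind the lip (shoulders at about (235,255) and (440,270)), upright and still gripped. The tool is at z = 0.1261, which is the home height, with 17 N of push. Handing in.

```bash
python3 -c "
from cell import robot
print(robot.hand_in())"
```

```text
the job is handed in; nothing more can be done
None
```

I handed the job in with the wide holder pressed home behind the shelf lip: card side out, sprung bar at its stop under about 17 N, and the gripper still holding at 60 N; the hand-in returned no verdict.

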